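# Load the bending jig in the lever clamp, pin the lever to the slide and clamp it

## Task

Set the bending jig down flat in the nest of the blue lever clamp, lengthwise between the two jaws. Swing the free lever back to its stop so that its fork lines up with the lug of the sliding jaw, take the red-headed pin out of the wooden block and push it down through fork and lug until its head seats. Then swing the lever so that the jaw closes and holds the jig tight against the fixed jaw; leave the black-headed pin in the block.

Things in the scene. Friction and masses are not known exactly. Their poses are not given: they have to be found in the camera images.
- jig_centre (a point): Loose bending jig, 0.24 to 0.48 kg: steel bar 40 x 76 mm with thin upright pins, on a black foot 52 x 84 x 8 mm. The bar spans 8 to 24 mm above its underside, the thin pins reach 38 mm. Point: its centre, 19 mm above its underside. x across its width (grasp the bar there, 40 mm, fingertips just above the foot), y along its length (either end may lead), z up.
- clamp: Blue lever clamp, base 213 mm long, fixed on the table. Origin under the middle; x along the slide toward the fixed jaw (the closing direction, away from the robot), y left across it, z up. Nest floor 12 mm above the table. Fixed jaw's face at x = 87 mm, 56 mm high; moving jaw's face at x = -15 mm when fully back: opening 102 mm for the 84 mm jig. Jaws 64 mm wide; lever across the near end.
- nest (a point): Point on the clamp's nest floor, 45 mm in +x of the clamp's origin: the jig's centre comes to lie over it when clamped. Axes as clamp. The jig's length goes along x, between two low side rails 58 mm apart, 5 mm high. With the jaw fully back the jig can be set down 0 to 18 mm short of this point in -x; 9 mm short is the middle. The jaw then pushes it home.
- jaw (a joint): Travel of the aluminium sliding jaw toward the fixed jaw, m: 0 fully back (it starts at 0 to 0.002), 0.018 when it holds the jig against the fixed jaw, at most 0.026. Stays where left (about 1.5 N friction).
- lug_slot (a point): On the sliding jaw's lug, a flat aluminium tongue 10 mm thick that runs between the two straps of the lever: centre of its cross slot at the upper face, 56 mm above the table. Slot 14 mm along the slide, 17 mm across. Moves with the jaw; axes as clamp.
- lever (a joint): Turn of the lever about its upright pivot, rad: 0 at its back stop (knob toward the robot), growing clockwise seen from above as the knob swings away from the robot, at most 0.58. Starts uncoupled at 0.2 to 0.5; stays where left (2 to 3 N at the knob moves it). With lever and jaw at 0 the fork holes lie over the lug slot. Once pinned, about 0.43 to 0.48 clamps the jig.
- fork_hole (a point): On the lever's fork: two steel straps 30 mm wide, above and below the lug, each with a round 14 mm hole. Point: centre of the upper hole at the top face, 66 mm above the table; the whole stack is 30 mm thick, open below. Moves with the lever: its y axis points to the knob, 73 mm away; the pivot is 45 mm the other way; z up.
- lever_knob (a point): Centre of the upright round black knob at the lever's free end, 26 mm in diameter, 76 to 110 mm above the table (point at 93 mm), 118 mm from the pivot, which lies along this point's -y axis; z up. The strap's top under it is at 66 mm. Hold or push the knob and follow the arc about the pivot.
- red_pin_head (a point): Centre of the round red head (24 mm diameter, 27 mm high, grasp from above) of a loose clevis pin, 0.09 kg, upright in one of the two holes of pin_block. The seat, the underside of its 20 mm collar, is 17.5 mm below the point; the 12 mm steel shank goes 50 mm further down, its last 12 mm tapering to 4 mm, which draws in holes 2 to 3 mm out of line. Seated: 17.5 mm over fork_hole.
- black_pin_head (a point): Centre of the head of a pin of the same size with a black head, for another fixture, upright in the other hole of the block; it stays there.
- pin_block: Wooden block 78 x 34 x 56 mm, fixed on the table, with two upright holes 44 mm apart along its x axis. Origin at the centre of its underside; a pin's seat rests on its top, 56 mm above the table.

How it is judged (in metres and radians):
On the way:
1. the jig lies in the nest and the red pin is seated through fork and lug, with the jaw still open (less than 10 mm from fully back) (y of jig_centre in the frame of nest between -0.006 and 0.006 m and z of jig_centre in the frame of nest between 0.015 and 0.023 m and angle between the x axis of jig_centre and the y axis of nest, either way round below 0.1 rad and angle between jig_centre's own z axis and vertical below 0.1 rad and x of jig_centre in the frame of nest between -0.021 and 0.003 m and horizontal distance between red_pin_head and fork_hole below 0.005 m and z of red_pin_head in the frame of fork_hole between 0.012 and 0.0205 m and angle between red_pin_head's own z axis and vertical below 0.12 rad and x of red_pin_head in the frame of lug_slot between -0.006 and 0.006 m and value of joint jaw below 0.01 m), for 0.2 s.
At the end, for the whole second after the job is handed in: The jig lies flat and straight in the nest (6 mm across, 0.1 rad) with its end within 3 mm of the fixed jaw, the moving jaw is closed to within 1.8 mm of it, the red pin is upright through fork and lug with its head within 3 mm of its seat, all at rest; the black pin stands in its block (y of jig_centre in the frame of nest between -0.006 and 0.006 m and z of jig_centre in the frame of nest between 0.015 and 0.023 m and angle between the x axis of jig_centre and the y axis of nest, either way round below 0.1 rad and angle between jig_centre's own z axis and vertical below 0.1 rad and x of jig_centre in the frame of nest between -0.003 and 0.003 m and horizontal distance between red_pin_head and fork_hole below 0.005 m and z of red_pin_head in the frame of fork_hole between 0.012 and 0.0205 m and angle between red_pin_head's own z axis and vertical below 0.12 rad and x of red_pin_head in the frame of lug_slot between -0.006 and 0.006 m and value of joint jaw between 0.0162 and 0.0205 m and horizontal distance between black_pin_head and pin_block below 0.03 m and height (world z) of black_pin_head below 0.079 m and velocity of joint jaw below 0.01 m/s); the robot touches nothing.
It fails at once if the black pin is pulled up by more than 15 mm (height (world z) of black_pin_head above 0.0885 m).
It fails at once if the jig is tipped by more than 0.7 rad (angle between jig_centre's own z axis and vertical above 0.7 rad).
It also fails if it takes over 72 s, if anything falls off the work surface, if the arm or the gripper's body presses on something with over 40 N, if the wrist force passes 120 N, or if a joint passes its speed limit or range.

## Robot

A 6-joint arm with a two-finger parallel gripper is mounted at the origin on the work surface; the furniture and walls round the work are solid. World frame = base frame: x ahead of the robot, y to its left, z up, the work surface at z = 0. Lengths are in m, angles in degrees, forces in N, time in s.
With the tool pointing down it reaches from about 0.3 to 0.75 m from the base axis. Payload 8.5 kg.
Tool frame: the origin (TCP) lies between the finger pads; the fingertips stand env.finger_overhang ahead of it and the grasp point (between the pads) lies 2 mm behind it (env.finger_overhang is the distance from the TCP to the fingertips, in m); z points along the fingers, y is the line along which they close (so a half turn about z gives the same grasp; the last joint's range is limited). The gripper opens to 85 mm and grips with 20 to 120 N. Pads are 22 mm wide; open, the fingers measure 114 mm over their backs; the gripper's body (76 mm by 85 mm) begins 54 mm behind the grasp point. The pads swing forward as they close: fully open they stand 13 mm farther back than shut.
Start: joints at [-78.398, 21.807, 74.336, -0, 83.858, -12.336], TCP at [0.223, -0.503, 0.248] pointing down, gripper open.
Joint ranges: [-178.18, 178.18], [-50.72, 133.34], [12.68, 142.11], [-81.47, 261.47], [9.98, 163.14], [-165.26, 165.26]. Speed limits (degrees/s): [136.94, 136.94, 180, 180, 180, 180].

## Interface

Orientations are given as a 3x3 rotation matrix whose columns are the frame's x, y, z axes.
In Python, from rig import env gives the robot as it stands. The module is installed in compiled form; this text tells all that it offers.
- The arm moves only by the tool jog_arm, never from a script. Its arguments are lists of equal length, an entry for each row: "hand": the finger opening in m, from 0 to 0.0854; "travel": the shift along the world's x, y, z in m, a list of three; "yaw": the turn about the world's z in rad. A call has exactly 5 rows; each row shifts and turns the commanded pose from where the row before left it; what a row does not reach is not made up. A row lasts 1/8 s, in which the tool goes at most 62.5 mm and 10.7 degrees, less where a joint would pass 70% of its speed; a pose out of reach is approached as far as the arm can. A call is refused whole if a number of a shift passes 0.0625 or a number of a turn 0.188, either way. A call with a gripper value outside its range is refused whole. The fingers move at their own pace and stop on an object; "grip_force" is the grip in N (left out, the last holds). Time passes only in rows, so rows that do not move let the fingers close, or fill a call up. It gives the time, the measured TCP pose, the force, the opening and the grip force at its end, in the units of the state.
- env.observe(): the state, without advancing time (a new reading comes with each control period).
- env.get_image(name): name is "scene" or "top"; returns the picture (400x640x3 uint8, red, green, blue); there is no depth.
- env.calibration(name): a dict with "fx", "fy", "cx", "cy" (pixels), "position" and "rotation" of the camera in the world. Camera axes: x right, y down, z forward; pixel columns grow to the right and rows downward; lengths in m; the calibration is good to about 2 mm. A picture is of the moment at which its call begins. calibration takes no time and is no camera call.
- env.close_job(): hands the job in; it is judged then, once.
The state is a dict: "time_s": time; "q": joint angles; "qvel": joint speeds; "joint_efforts": joint torques, N m; "position": TCP position; "tool_rot": TCP orientation; "ft_force": force on the tool from outside, world axes, zero at the start; "wrist_torque": the same for the moment, N m; "grip_width": finger opening in m; "gripper_force": force on a finger pad.
Only numpy, scipy, OpenCV 4.12 (cv2) and the standard library are available. Lean on these libraries where they do the work, as an engineer would, in place of code of your own. Each camera call takes 0.05 s, during which the arm holds its last target. There are 200 camera calls.

## Working session

There is one attempt and no reset: what is moved stays moved. The work goes in short steps, Python scripts to look and compute and a tool call to move; the robot and the scene stay as the last step left them, time stands still between calls to the robot, and variables do not carry over. Pictures are saved under pics/ and viewed, at most 10 in all, crops included, and the job is handed in when it is done.

Besides the shell and the picture viewer there is one more tool, called as name(argument=value, ...) on one line, values as JSON. jog_arm: Moves the arm, as the interface text tells. Its arguments: {"type":"object","properties":{"hand":{"type":"array"},"travel":{"type":"array"},"yaw":{"type":"array"},"grip_force":{"type":"number"}},"required":["hand","travel","yaw"]}

```bash
mkdir -p pics
cat > h.py <<'E'
import numpy as np, cv2
from rig import env
def ray(n,u,v,z):
    c=env.calibration(n); R=np.array(c["rotation"]); p=np.array(c["position"])
    d=R@np.array([(u-c["cx"])/c["fx"],(v-c["cy"])/c["fy"],1.0])
    return p+d*(z-p[2])/d[2]
def proj(n,P):
    c=env.calibration(n); R=np.array(c["rotation"]); q=R.T@(np.array(P)-np.array(c["position"]))
    return c["fx"]*q[0]/q[2]+c["cx"], c["fy"]*q[1]/q[2]+c["cy"]
def snap(n,f):
    im=env.get_image(n)[:,:,::-1].copy(); cv2.imwrite("pics/"+f,im); return im
E
python3 - <<'E'
from h import *
for n in("top","scene"):
    im=snap(n,n+"0.png"); c=env.calibration(n); print(n,c["fx"],c["cx"],c["cy"],c["position"],np.round(c["rotation"],3).tolist())
o=env.observe(); print(o["time_s"],o["position"],np.round(o["tool_rot"],3).tolist(),o["grip_width"],env.finger_overhang)
E
```

```text
top 422.92647992061603 320.9624304039781 196.62175554771088 [ 0.36898822 -0.24162875  0.92150403] [[-0.029, -0.992, 0.121], [-0.999, 0.031, 0.012], [-0.016, -0.121, -0.993]]
scene 437.8014303227006 316.5990694684938 203.77420530086135 [-0.17858728 -0.60942714  0.49317116] [[0.485, -0.41, 0.772], [-0.874, -0.217, 0.434], [-0.01, -0.886, -0.464]]
0.1 [ 0.22309322 -0.50244868  0.24775986] [[0.914, 0.406, -0.0], [0.406, -0.914, 0.001], [0.0, -0.001, -1.0]] 0.08502910825771834 0.017
```

View pics/top0.png

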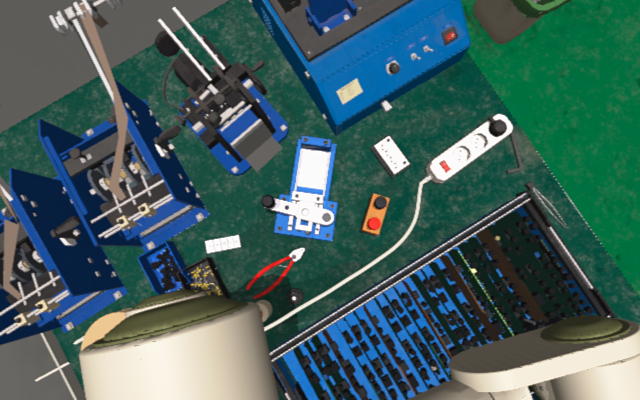

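View pics/scene0.png

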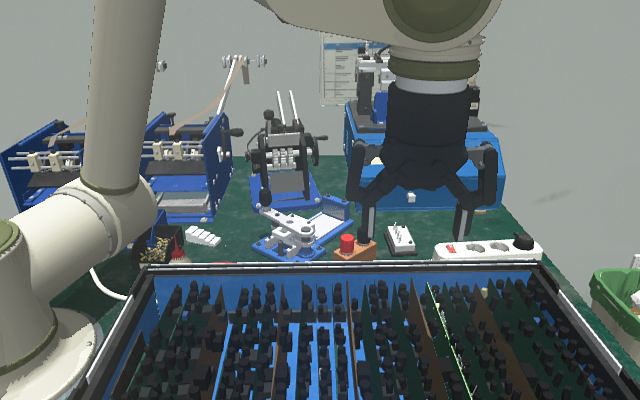

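The top view shows the clamp at about (308,190), with its lever knob at (268,201) and pivot near (327,217). The jig is at (391,155). The red pin is at (374,224) and the black pin at (380,202), both in the orange block. Next I'll enlarge the work region.

Run:
```python
from h import *
im=cv2.imread("pics/top0.png"); c=im[125:250,255:420]
cv2.imwrite("pics/topc.png",cv2.resize(c,None,fx=4.8,fy=4.8,interpolation=cv2.INTER_CUBIC))
im=cv2.imread("pics/scene0.png"); c=im[185:270,240:430]
cv2.imwrite("pics/scc.png",cv2.resize(c,None,fx=4,fy=4,interpolation=cv2.INTER_CUBIC))
```

```text
(no output)
```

View pics/topc.png

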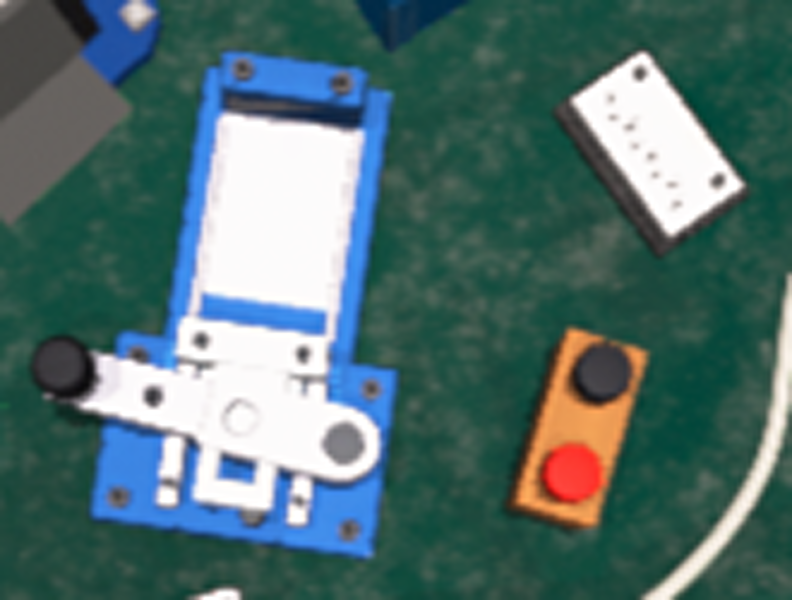

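View pics/scc.png

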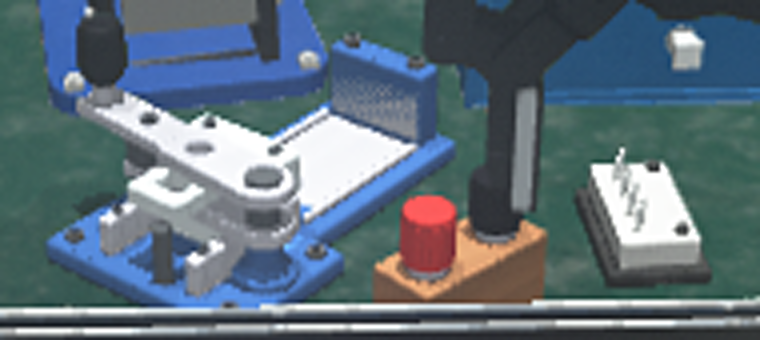

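The enlarged crops show:
- **Jig:** white bar-top corners at about (645,52), (747,187), (668,243) and (570,103) in the top crop.
- **Pins:** red head at (572,473), black head at (602,373).
- **Lever:** fork hole at (241,418), pivot at (344,443), knob at (64,367).
- **Fixed jaw:** top face at about (228,52)–(367,70).

Now to turn these into positions.

```bash
cat >> h.py <<'E'
def blob(im,m,box):
    mm=np.zeros(m.shape,np.uint8); x0,y0,x1,y1=box; mm[y0:y1,x0:x1]=m[y0:y1,x0:x1]
    cs,_=cv2.findContours(mm,cv2.RETR_EXTERNAL,cv2.CHAIN_APPROX_NONE)
    return max(cs,key=cv2.contourArea)
E
python3 - <<'E'
from h import *
im=cv2.imread("pics/top0.png"); hsv=cv2.cvtColor(im,cv2.COLOR_BGR2HSV)
T=lambda x,y,z:ray("top",(x+.5)/4.8-.5+255,(y+.5)/4.8-.5+125,z)
H,S,V=cv2.split(hsv)
r=blob(im,((H<5)|(H>175))&(S>180)&(V>120),(362,212,388,236)); e=cv2.minEnclosingCircle(r); print("red",e,ray("top",*e[0],.087))
b=blob(im,(V<75)&(S<130),(372,192,390,211)); e=cv2.minEnclosingCircle(b); print("black",e,ray("top",*e[0],.087))
k=blob(im,(V<60)&(S<130),(258,190,277,211)); e=cv2.minEnclosingCircle(k); print("knob",e,ray("top",*e[0],.110))
j=blob(im,(V>150)&(S<60),(365,130,415,180)); e=cv2.minAreaRect(j); print("jig",e)
P=[ray("top",*p,.024) for p in cv2.boxPoints(e)]; print(np.round(P,4).tolist(),np.mean(P,0))
for n,x,y,z in [("hole",241,418,.066),("pivot",344,443,.070),("jawL",228,52,.056),("jawR",367,70,.056),("jawfL",222,88,.056),("jawfR",360,103,.056),("nL1",218,115,.017),("nL2",190,310,.017),("nR1",363,130,.017),("nR2",330,335,.017),("baseL",92,515,.012),("baseR",373,556,.012),("baseLb",118,332,.012),("baseRb",397,370,.012),("blk1",568,328,.056),("blk2",650,350,.056),("blk3",597,527,.056),("blk4",512,507,.056)]:
    print(n,np.round(T(x,y,z),4))
im2=cv2.imread("pics/scene0.png"); h2=cv2.cvtColor(im2,cv2.COLOR_BGR2HSV);H,S,V=cv2.split(h2)
r=blob(im2,((H<6)|(H>174))&(S>150)&(V>90),(330,225,365,260));x,y,w,h=cv2.boundingRect(r);print("scene red",x,y,w,h)
print("pred",proj("scene",ray("top",374,224,.0735)))
E
```

```text
red ((373.6388854980469, 223.19444274902344), 6.05094051361084) [ 0.41496984 -0.33349058  0.087     ]
black ((379.7631530761719, 202.55262756347656), 5.8259453773498535) [ 0.45543076 -0.34740302  0.087     ]
knob ((267.5, 202.5), 7.905794143676758) [ 0.45988112 -0.12795339  0.11      ]
jig ((391.3027038574219, 154.41622924804688), (35.584388732910156, 18.821495056152344), 53.97262954711914)
[[0.5864, -0.347, 0.024], [0.6098, -0.3811, 0.024], [0.5449, -0.4229, 0.024], [0.5218, -0.389, 0.024]] [ 0.56574022 -0.38497745  0.024     ]
hole [ 0.4437 -0.1974  0.066 ]
pivot [ 0.4315 -0.2406  0.07  ]
jawL [ 0.6053 -0.1952  0.056 ]
jawR [ 0.5952 -0.2557  0.056 ]
jawfL [ 0.5893 -0.1922  0.056 ]
jawfR [ 0.5806 -0.2522  0.056 ]
nL1 [ 0.5867 -0.1878  0.017 ]
nL2 [ 0.4974 -0.1731  0.017 ]
nR1 [ 0.5776 -0.2536  0.017 ]
nR2 [ 0.4841 -0.2358  0.017 ]
baseL [ 0.4069 -0.1268  0.012 ]
baseR [ 0.3849 -0.2519  0.012 ]
baseLb [ 0.4891 -0.1399  0.012 ]
baseRb [ 0.4679 -0.2654  0.012 ]
blk1 [ 0.479  -0.3382  0.056 ]
blk2 [ 0.4684 -0.3728  0.056 ]
blk3 [ 0.3936 -0.3467  0.056 ]
blk4 [ 0.4031 -0.3111  0.056 ]
scene red 341 234 13 19
pred (np.float64(346.26049724804886), np.float64(242.9062510803362))
```

The measurements agree with the given sizes:
- **Jig:** 41 x 77 mm, centred at (.566,-.385).
- **Clamp:** yaw about -10°, origin about (.500,-.207).
- **Lever:** hole to pivot 45 mm.

First I'll move to above the jig.

jog_arm(hand=[0.07,0.07,0.07,0.07,0.07], travel=[[0.05,0.017,0],[0.055,0.019,0],[0.055,0.019,0],[0.055,0.019,0],[0.055,0.019,0]], yaw=[0.1,0.083,0,0,0], grip_force=40)

```text
time_s: 0.72
position: [0.4948, -0.4087, 0.248]
tool_rot: [[0.825, 0.565, -0.001], [0.565, -0.825, 0.0], [-0.0, -0.001, -1.0]]
ft_force: [0.3, -0.5, 0.3]
grip_width: 0.0698
gripper_force: 0.0
```

jog_arm(hand=[0.07,0.07,0.07,0.07,0.07], travel=[[0.036,0.012,-0.04],[0.035,0.0117,-0.04],[0,0,-0.05],[0,0,-0.045],[0,0,0]], yaw=[0,0,0,0,0])

```text
time_s: 1.35
position: [0.5628, -0.3847, 0.0697]
tool_rot: [[0.825, 0.565, -0.006], [0.565, -0.825, 0.006], [-0.002, -0.008, -1.0]]
ft_force: [0.1, -0.1, 0.3]
grip_width: 0.0696
gripper_force: 0.0
```

jog_arm(hand=[0.07,0.07,0.07,0.07,0.07], travel=[[0,0,-0.02],[0,0,-0.015],[0,0,-0.01],[0,0,-0.002],[0,0,0]], yaw=[0,0,0,0,0])

```text
time_s: 1.98
position: [0.5643, -0.3862, 0.0268]
tool_rot: [[0.825, 0.565, 0.001], [0.565, -0.825, -0.001], [0.0, 0.001, -1.0]]
ft_force: [0.6, 0.4, -0.0]
grip_width: 0.07
gripper_force: 0.0
```

jog_arm(hand=[0.036,0.03,0.03,0.03,0.03], travel=[[0,0,0],[0,0,0],[0,0,0],[0,0,0],[0,0,0]], yaw=[0,0,0,0,0])

```text
time_s: 2.6
position: [0.5645, -0.3864, 0.0271]
tool_rot: [[0.825, 0.565, 0.001], [0.565, -0.825, -0.001], [0.0, 0.002, -1.0]]
ft_force: [0.1, -0.5, 5.7]
grip_width: 0.039
gripper_force: 41.6
```

jog_arm(hand=[0.03,0.03,0.03,0.03,0.03], travel=[[0,0,0],[0,0,0.01],[0,0,0.025],[0,0,0.04],[0,0,0]], yaw=[0,0,0,0,0])

```text
time_s: 3.22
position: [0.565, -0.3866, 0.1043]
tool_rot: [[0.825, 0.565, 0.004], [0.565, -0.825, -0.004], [0.001, 0.005, -1.0]]
ft_force: [0.5, -0.7, -3.8]
grip_width: 0.0391
gripper_force: 40.9
```

Run:
```python
from h import *
a=snap("top","t1.png")[110:250,250:430]; b=snap("scene","s1.png")[150:290,240:440]
cv2.imwrite("pics/c1.png",np.hstack([cv2.resize(a,(396,308)),cv2.resize(b,(400,308))]))
```

```text
(no output)
```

View pics/c1.png

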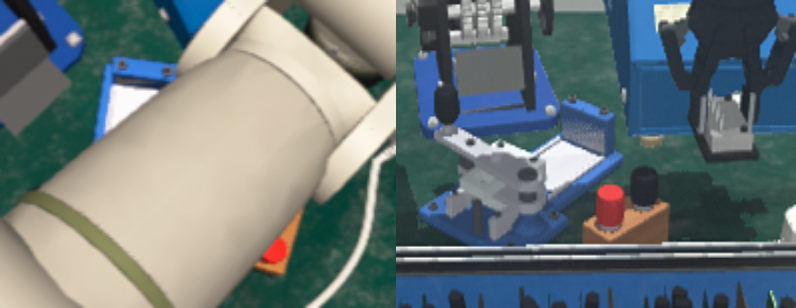

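The scene crop shows the jig held level in the gripper, and the top camera is blocked by the arm. Next I'll carry the jig over the nest.

jog_arm(hand=[0.03,0.03,0.03,0.03,0.03], travel=[[-0.005,0.03,0.02],[-0.006,0.035,0],[-0.006,0.035,0],[-0.006,0.035,0],[-0.0075,0.0375,0]], yaw=[-0.155,-0.155,-0.155,-0.155,-0.155])

```text
time_s: 3.95
position: [0.5326, -0.2119, 0.1194]
tool_rot: [[0.984, -0.179, -0.003], [-0.179, -0.984, 0.002], [-0.003, -0.002, -1.0]]
ft_force: [0.2, 0.4, -4.3]
grip_width: 0.0387
gripper_force: 41.1
```

jog_arm(hand=[0.03,0.03,0.03,0.03,0.03], travel=[[0,0,0],[0,0,0],[0,0,-0.02],[0,0,-0.02],[0,0,0]], yaw=[0,0,0,0,0])

```text
time_s: 4.58
position: [0.5329, -0.2139, 0.0795]
tool_rot: [[0.985, -0.174, -0.003], [-0.174, -0.985, 0.002], [-0.004, -0.001, -1.0]]
ft_force: [-0.0, 0.3, -3.0]
grip_width: 0.039
gripper_force: 41.2
```

jog_arm(hand=[0.03,0.03,0.03,0.03,0.03], travel=[[0,0.001,-0.015],[0,0,-0.01],[0,0,-0.005],[0,0,-0.004],[0,0,0]], yaw=[0,0,0,0,0])

```text
time_s: 5.2
position: [0.5337, -0.2125, 0.0473]
tool_rot: [[0.985, -0.173, -0.0], [-0.173, -0.985, 0.0], [-0.0, -0.0, -1.0]]
ft_force: [-1.3, -0.2, -2.7]
grip_width: 0.0393
gripper_force: 41.2
```

jog_arm(hand=[0.03,0.03,0.03,0.03,0.03], travel=[[0,0,-0.002],[0,0,-0.002],[0,0,-0.002],[0,0,0],[0,0,0]], yaw=[0,0,0,0,0])

```text
time_s: 5.82
position: [0.5337, -0.2125, 0.0414]
tool_rot: [[0.985, -0.173, 0.0], [-0.173, -0.985, -0.0], [0.0, 0.0, -1.0]]
ft_force: [-0.1, 0.5, -3.6]
grip_width: 0.039
gripper_force: 41.2
```

jog_arm(hand=[0.03,0.03,0.03,0.03,0.03], travel=[[0,0,-0.001],[0,0,-0.001],[0,0,-0.0007],[0,0,0],[0,0,0]], yaw=[0,0,0,0,0])

```text
time_s: 6.45
position: [0.5337, -0.2125, 0.0391]
tool_rot: [[0.985, -0.173, 0.0], [-0.173, -0.985, -0.0], [0.0, 0.0, -1.0]]
ft_force: [-3.4, 2.0, 5.3]
grip_width: 0.0386
gripper_force: 42.3
```

Contact came at the expected floor height, so I'll release and rise.

jog_arm(hand=[0.05,0.056,0.056,0.056,0.056], travel=[[0,0,0],[0,0,0],[0,0,0.02],[0,0,0.04],[0,0,0.05]], yaw=[0,0,0,0,0])

```text
time_s: 7.08
position: [0.5334, -0.2123, 0.1491]
tool_rot: [[0.985, -0.173, -0.002], [-0.173, -0.985, 0.001], [-0.002, -0.001, -1.0]]
ft_force: [0.1, -0.4, 0.5]
grip_width: 0.0557
gripper_force: 0.0
```

jog_arm(hand=[0.0,0.0,0.0,0.0,0.0], travel=[[0,0,0.03],[0,-0.05,0],[0,-0.06,0],[0,-0.06,0],[0,-0.06,0]], yaw=[0,0,0,0,0])

```text
time_s: 7.7
position: [0.5335, -0.4445, 0.1785]
tool_rot: [[0.985, -0.173, 0.0], [-0.173, -0.985, -0.0], [0.0, 0.0, -1.0]]
ft_force: [0.4, 0.2, -0.2]
grip_width: 0.0003
gripper_force: 0.0
```

Run:
```python
from h import *
a=snap("top","t2.png")[110:250,250:430]; b=snap("scene","s2.png")[150:290,240:440]
cv2.imwrite("pics/c2.png",np.hstack([cv2.resize(a,(396,308)),cv2.resize(b,(400,308))]))
```

```text
(no output)
```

View pics/c2.png

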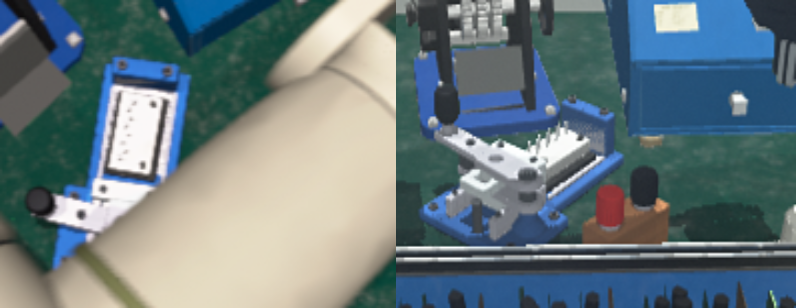

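The jig lies flat between the rails. Now the lever knob.

jog_arm(hand=[0.06,0.06,0.06,0.06,0.06], travel=[[-0.007,0.0316,0],[-0.007,0.0316,0],[-0.007,0.0316,0],[-0.007,0.0316,0],[-0.007,0.0316,0]], yaw=[0.15,0.15,0.15,0.15,0.15], grip_force=25)

```text
time_s: 8.43
position: [0.4984, -0.2831, 0.1786]
tool_rot: [[0.836, 0.549, 0.0], [0.549, -0.836, 0.0], [0.0, 0.0, -1.0]]
ft_force: [-0.2, -0.2, -0.5]
grip_width: 0.06
gripper_force: 0.0
```

jog_arm(hand=[0.06,0.06,0.06,0.06,0.06], travel=[[-0.007,0.0316,0],[-0.007,0.0316,0],[-0.007,0.0316,0],[-0.007,0.0316,0],[-0.0085,0.0316,0]], yaw=[0.15,0.15,0.15,0.15,0.15])

```text
time_s: 9.05
position: [0.4618, -0.1251, 0.1786]
tool_rot: [[0.238, 0.971, 0.0], [0.971, -0.238, -0.0], [0.0, 0.0, -1.0]]
ft_force: [0.3, 0.2, 0.2]
grip_width: 0.0599
gripper_force: 0.0
```

Next I'll descend to z of about .096 and grip the knob.

jog_arm(hand=[0.06,0.06,0.06,0.06,0.06], travel=[[-0.0018,-0.003,0],[0,0,-0.03],[0,0,-0.03],[0,0,-0.023],[0,0,0]], yaw=[0,0,0,0,0])

```text
time_s: 9.68
position: [0.46, -0.1298, 0.0946]
tool_rot: [[0.244, 0.97, -0.002], [0.97, -0.244, 0.001], [0.001, -0.003, -1.0]]
ft_force: [-0.5, 0.4, -0.5]
grip_width: 0.0601
gripper_force: 0.0
```

jog_arm(hand=[0.035,0.02,0.02,0.02,0.02], travel=[[0,0,0],[0,0,0],[0,0,0],[0,0,0],[0,0,0]], yaw=[0,0,0,0,0])

```text
time_s: 10.3
position: [0.461, -0.1299, 0.0967]
tool_rot: [[0.243, 0.97, 0.002], [0.97, -0.243, -0.002], [-0.001, 0.003, -1.0]]
ft_force: [1.0, 0.0, 7.0]
grip_width: 0.0249
gripper_force: 24.5
```

Run:
```python
from h import *
o=env.observe(); print(o["position"],o["ft_force"],o["grip_width"])
# arc about pivot from grip point to back stop
k=np.array(o["position"][:2]); p=np.array([.4315,-.2406]); r=k-p; print(np.linalg.norm(r),np.degrees(np.arctan2(r[1],r[0])))
for a in (.08,.16,.24,.32,.36):
    c,s=np.cos(a),np.sin(a); d=p+118/1000*np.array([c*r[0]-s*r[1],s*r[0]+c*r[1]])/np.linalg.norm(r); print(a,np.round(d-k,4))
```

```text
[ 0.46104366 -0.12986639  0.09671224] [0.98195397 0.02381427 7.02636922] 0.02493172874325747
0.11460698340575855 75.0614855802253
0.08 [-0.0083  0.0053]
0.16 [-0.0177  0.0067]
0.24 [-0.0271  0.0072]
0.32 [-0.0365  0.0071]
0.36 [-0.0412  0.0067]
```

jog_arm(hand=[0.02,0.02,0.02,0.02,0.02], travel=[[-0.0045,0.0011,0],[-0.0045,0.0009,0],[-0.0045,0.0007,0],[-0.0045,0.0006,0],[-0.0046,0.0003,0]], yaw=[0.04,0.04,0.04,0.04,0.04])

```text
time_s: 10.92
position: [0.4386, -0.1263, 0.0967]
tool_rot: [[0.044, 0.999, 0.003], [0.999, -0.044, -0.001], [-0.001, 0.003, -1.0]]
ft_force: [2.1, 0.9, 7.4]
grip_width: 0.0249
gripper_force: 24.5
```

jog_arm(hand=[0.02,0.02,0.02,0.02,0.02], travel=[[-0.0046,0.0002,0],[-0.0046,0,0],[0,0,0],[0,0,0],[0,0,0]], yaw=[0.04,0.04,0,0,0])

```text
time_s: 11.55
position: [0.429, -0.1261, 0.0967]
tool_rot: [[-0.035, 0.999, 0.002], [0.999, 0.035, -0.002], [-0.002, 0.002, -1.0]]
ft_force: [-2.0, 1.5, 9.2]
grip_width: 0.0247
gripper_force: 24.7
```

jog_arm(hand=[0.02,0.02,0.02,0.02,0.02], travel=[[-0.0023,0,0],[-0.0023,0,0],[0,0,0],[0,0,0],[0,0,0]], yaw=[0.02,0.02,0,0,0])

```text
time_s: 12.18
position: [0.4247, -0.1262, 0.0967]
tool_rot: [[-0.075, 0.997, 0.003], [0.997, 0.075, -0.002], [-0.002, 0.003, -1.0]]
ft_force: [0.2, 0.7, 5.8]
grip_width: 0.0247
gripper_force: 24.6
```

jog_arm(hand=[0.02,0.02,0.02,0.02,0.02], travel=[[-0.001,0,0],[-0.001,0,0],[0,0,0],[0,0,0],[0,0,0]], yaw=[0.01,0.01,0,0,0])

```text
time_s: 12.8
position: [0.4229, -0.1264, 0.0967]
tool_rot: [[-0.095, 0.996, 0.003], [0.996, 0.095, -0.002], [-0.002, 0.003, -1.0]]
ft_force: [0.9, -1.4, 6.1]
grip_width: 0.0247
gripper_force: 24.5
```

jog_arm(hand=[0.02,0.02,0.02,0.02,0.02], travel=[[-0.0015,-0.0001,0],[-0.0015,-0.0001,0],[0,0,0],[0,0,0],[0,0,0]], yaw=[0.01,0.01,0,0,0])

```text
time_s: 13.42
position: [0.42, -0.1266, 0.0967]
tool_rot: [[-0.115, 0.993, 0.003], [0.993, 0.115, -0.002], [-0.003, 0.003, -1.0]]
ft_force: [0.9, -1.3, 7.1]
grip_width: 0.0248
gripper_force: 24.5
```

jog_arm(hand=[0.02,0.02,0.02,0.02,0.02], travel=[[-0.0015,-0.0001,0],[-0.0015,-0.0002,0],[0,0,0],[0,0,0],[0,0,0]], yaw=[0.01,0.01,0,0,0])

```text
time_s: 14.05
position: [0.4171, -0.1269, 0.0967]
tool_rot: [[-0.135, 0.991, 0.003], [0.991, 0.135, -0.002], [-0.003, 0.003, -1.0]]
ft_force: [1.5, -1.1, 6.4]
grip_width: 0.0251
gripper_force: 24.5
```

jog_arm(hand=[0.02,0.02,0.02,0.02,0.02], travel=[[-0.002,-0.0003,0],[-0.002,-0.0003,0],[0,0,0],[0,0,0],[0,0,0]], yaw=[0.015,0.015,0,0,0])

```text
time_s: 14.68
position: [0.4131, -0.1275, 0.0967]
tool_rot: [[-0.165, 0.986, 0.004], [0.986, 0.165, -0.002], [-0.003, 0.003, -1.0]]
ft_force: [2.9, 0.1, 6.0]
grip_width: 0.0248
gripper_force: 24.5
```

jog_arm(hand=[0.02,0.02,0.02,0.02,0.02], travel=[[-0.0015,-0.0002,0],[-0.0015,-0.0003,0],[0,0,0],[0,0,0],[0,0,0]], yaw=[0.01,0.01,0,0,0])

```text
time_s: 15.3
position: [0.4112, -0.1278, 0.0968]
tool_rot: [[-0.184, 0.983, 0.006], [0.983, 0.184, -0.002], [-0.003, 0.006, -1.0]]
ft_force: [8.9, 2.9, 2.4]
grip_width: 0.0246
gripper_force: 24.6
```

The back stop is felt at 8.9 N. I'll release, rise and get out of the top camera's view.

jog_arm(hand=[0.03,0.05,0.06,0.06,0.06], travel=[[0.0008,0,0],[0,0,0],[0,0,0.02],[0,0,0.05],[0,0,0.06]], yaw=[0,0,0,0,0])

```text
time_s: 15.92
position: [0.409, -0.127, 0.2266]
tool_rot: [[-0.184, 0.983, -0.002], [0.983, 0.184, 0.001], [0.002, -0.002, -1.0]]
ft_force: [1.2, 0.2, -0.0]
grip_width: 0.0602
gripper_force: 0.0
```

jog_arm(hand=[0.06,0.06,0.06,0.06,0.06], travel=[[-0.02,-0.05,0.02],[-0.03,-0.05,0],[-0.03,-0.05,0],[-0.03,-0.05,0],[-0.03,-0.05,0]], yaw=[-0.17,-0.17,-0.17,-0.17,-0.17])

```text
time_s: 16.55
position: [0.2683, -0.3786, 0.2456]
tool_rot: [[0.622, 0.783, -0.0], [0.783, -0.622, 0.0], [0.0, -0.0, -1.0]]
ft_force: [1.6, -0.3, 0.2]
grip_width: 0.0601
gripper_force: 0.0
```

jog_arm(hand=[0.06,0.06,0.06,0.06,0.06], travel=[[-0.02,-0.05,0],[-0.02,-0.05,0],[0,0,0],[0,0,0],[0,0,0]], yaw=[-0.17,-0.17,0,0,0])

```text
time_s: 17.18
position: [0.2303, -0.4763, 0.2458]
tool_rot: [[0.843, 0.538, 0.0], [0.538, -0.843, 0.0], [0.0, -0.0, -1.0]]
ft_force: [0.4, 1.0, -0.4]
grip_width: 0.0601
gripper_force: 0.0
```

Run:
```python
from h import *
a=snap("top","t3.png")[130:250,255:395]; b=snap("scene","s3.png")[200:270,240:370]
cv2.imwrite("pics/c3.png",np.vstack([cv2.resize(a,None,fx=5,fy=3,interpolation=2),cv2.resize(b,(700,230),interpolation=2)])) if 0 else cv2.imwrite("pics/c3.png",cv2.resize(a,None,fx=5,fy=5,interpolation=cv2.INTER_CUBIC)[:600])
```

```text
(no output)
```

View pics/c3.png

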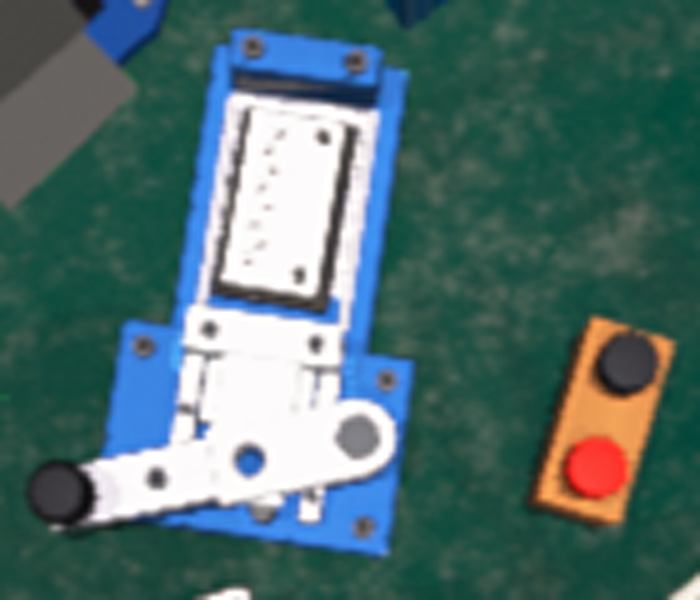

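The lever is at its back stop, and its hole at crop (249,460) shows blue through it, so fork and lug are lined up. The pivot is at (358,437), the knob at (60,492) and the red head at (597,467). The jig is flat in the nest. I'll measure the hole three ways.

Run:
```python
from h import *
im=cv2.imread("pics/t3.png"); H,S,V=cv2.split(cv2.cvtColor(im,cv2.COLOR_BGR2HSV))
def circ(n,m,box,z):
    e=cv2.fitEllipse(blob(im,m,box)); p=ray("top",*e[0],z); print(n,np.round(e[0],2),np.round(e[1],2),np.round(p,4)); return p
red=circ("red",((H<5)|(H>175))&(S>180)&(V>120),(362,212,388,236),.087)
blk=circ("black",(V<75)&(S<130),(372,192,390,211),.087)
k=circ("knob",(V<60)&(S<130),(258,218,277,240),.110)
pv=circ("pivot",(V<170)&(V>90)&(S<60),(318,208,336,226),.068)
# hole: sub-pixel weights of non-white inside window
w=(255-np.clip(im[:,:,2].astype(float),0,255))[214:230,297:313]; w[w<50]=0
yy,xx=np.mgrid[214:230,297:313]; u,v=(w*xx).sum()/w.sum(),(w*yy).sum()/w.sum(); h=ray("top",u,v,.066); print("hole",u,v,h, "area px",(w>50).sum())
d=(k-pv)[:2]; L=np.linalg.norm(d); print("L",L,"hole est from knob",k[:2]-d/L*.073,"from pivot",pv[:2]+d/L*.045, np.degrees(np.arctan2(d[1],d[0])))
j=blob(im,(V>150)&(S<60),(300,150,328,190)); 
c=cv2.boundingRect(blob(cv2.imread("pics/s3.png"),*[ (lambda q:(((q[:,:,0]<6)|(q[:,:,0]>174))&(q[:,:,1]>150)&(q[:,:,2]>90)))(cv2.cvtColor(cv2.imread("pics/s3.png"),cv2.COLOR_BGR2HSV)),(330,225,365,262)])); print("scene red",c, proj("scene",[red[0],red[1],.0735]))
```

```text
red [373.57 223.26] [10.84 11.56] [ 0.4148 -0.3334  0.087 ]
black [379.86 202.35] [10.29 10.97] [ 0.4558 -0.3476  0.087 ]
knob [266.34 228.49] [11.73 13.96] [ 0.4098 -0.125   0.11  ]
pivot [326.1  217.03] [7.28 7.62] [ 0.4314 -0.2403  0.068 ]
hole 304.86234557997756 222.1187229263597 [ 0.42251134 -0.19698997  0.066     ] area px 41
L 0.11726946692034423 hole est from knob [ 0.42321881 -0.19676252] from pivot [ 0.42308422 -0.19604449] 100.61647869834574
scene red (341, 234, 13, 19) (np.float64(345.2846787648067), np.float64(242.37006914004635))
```

jog_arm(hand=[0.055,0.055,0.055,0.055,0.055], travel=[[0.037,0.0286,-0.01],[0.037,0.0286,-0.02],[0.037,0.0286,-0.02],[0.037,0.0286,-0.02],[0.0365,0.0285,-0.015]], yaw=[-0.18,-0.18,-0.18,-0.18,-0.18], grip_force=40)

```text
time_s: 17.9
position: [0.4155, -0.3326, 0.1602]
tool_rot: [[0.943, -0.333, -0.0], [-0.333, -0.943, 0.0], [-0.0, -0.0, -1.0]]
ft_force: [1.0, -0.0, 0.6]
grip_width: 0.0549
gripper_force: 0.0
```

jog_arm(hand=[0.055,0.055,0.055,0.055,0.055], travel=[[0,0,0],[0,0,-0.02],[0,0,-0.02],[0,0,-0.01],[0,0,0]], yaw=[0,0,0,0,0])

```text
time_s: 18.52
position: [0.414, -0.3345, 0.1106]
tool_rot: [[0.945, -0.328, -0.0], [-0.328, -0.945, 0.0], [-0.0, -0.0, -1.0]]
ft_force: [-0.5, 0.2, 0.3]
grip_width: 0.0549
gripper_force: 0.0
```

jog_arm(hand=[0.055,0.055,0.055,0.055,0.055], travel=[[0.001,0.001,-0.015],[0,0,-0.01],[0,0,-0.005],[0,0,0],[0,0,0]], yaw=[0,0,0,0,0])

```text
time_s: 19.15
position: [0.4154, -0.3335, 0.0809]
tool_rot: [[0.945, -0.328, 0.0], [-0.328, -0.945, -0.0], [0.0, 0.0, -1.0]]
ft_force: [-0.5, -1.1, -0.1]
grip_width: 0.0552
gripper_force: 0.0
```

jog_arm(hand=[0.035,0.018,0.018,0.018,0.018], travel=[[0,0,0],[0,0,0],[0,0,0],[0,0,0],[0,0,0]], yaw=[0,0,0,0,0])

```text
time_s: 19.77
position: [0.4153, -0.3337, 0.081]
tool_rot: [[0.945, -0.328, 0.0], [-0.328, -0.945, -0.001], [0.001, 0.001, -1.0]]
ft_force: [-2.3, -1.5, 6.0]
grip_width: 0.0227
gripper_force: 39.3
```

jog_arm(hand=[0.018,0.018,0.018,0.018,0.018], travel=[[0,0,0.01],[0,0,0.025],[0,0,0.025],[0,0,0.03],[0,0,0]], yaw=[0,0,0,0,0])

```text
time_s: 20.4
position: [0.4158, -0.3336, 0.1726]
tool_rot: [[0.945, -0.328, 0.003], [-0.328, -0.945, -0.003], [0.003, 0.002, -1.0]]
ft_force: [0.4, 0.2, -0.8]
grip_width: 0.0225
gripper_force: 40.0
```

jog_arm(hand=[0.018,0.018,0.018,0.018,0.018], travel=[[0.002,0.035,0],[0.002,0.035,0],[0.002,0.035,0],[0.002,0.0315,0],[0,0,0]], yaw=[0,0,0,0,0])

```text
time_s: 21.02
position: [0.4228, -0.1948, 0.1699]
tool_rot: [[0.945, -0.326, -0.002], [-0.326, -0.945, 0.002], [-0.002, -0.001, -1.0]]
ft_force: [1.0, -0.8, -1.1]
grip_width: 0.0223
gripper_force: 40.0
```

jog_arm(hand=[0.018,0.018,0.018,0.018,0.018], travel=[[0,0,-0.01],[0,0,-0.008],[0,0,0],[0,0,0],[0,0,0]], yaw=[0,0,0,0,0])

```text
time_s: 21.65
position: [0.4233, -0.1971, 0.1528]
tool_rot: [[0.945, -0.328, 0.0], [-0.328, -0.945, -0.0], [0.0, 0.0, -1.0]]
ft_force: [0.2, 0.4, -1.1]
grip_width: 0.0228
gripper_force: 40.0
```

Run:
```python
from h import *
o=env.observe(); print(o["position"],o["ft_force"],o["grip_width"])
a=snap("scene","s4.png")[150:270,240:390]
cv2.imwrite("pics/c4.png",cv2.resize(a,None,fx=5,fy=5,interpolation=cv2.INTER_CUBIC))
```

```text
[ 0.42333214 -0.19708242  0.15279173] [ 0.22587398  0.44472103 -1.054526  ] 0.02277854710747953
```

View pics/c4.png

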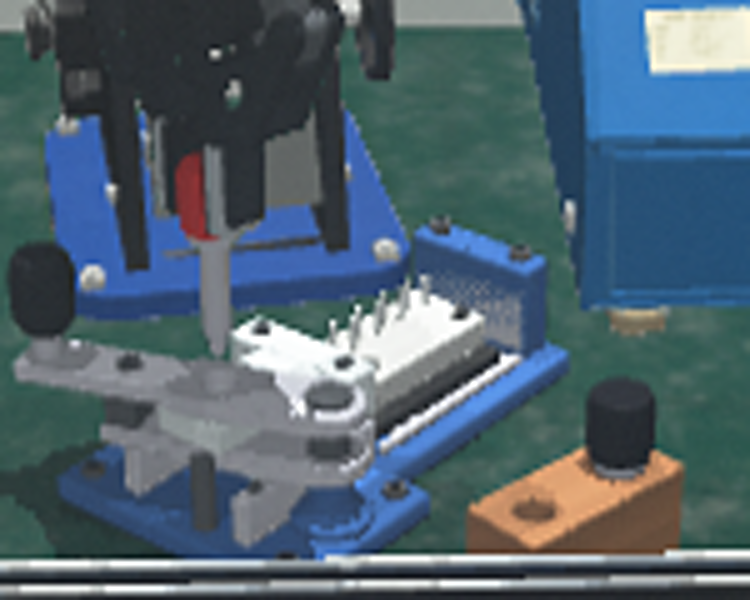

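The tip at crop (216,352) hangs directly over the fork hole near (214,375). The TCP agrees to within 0.3 mm, so I'll lower it.

jog_arm(hand=[0.018,0.018,0.018,0.018,0.018], travel=[[0,0,-0.006],[0,0,-0.005],[0,0,-0.004],[0,0,-0.004],[0,0,0]], yaw=[0,0,0,0,0])

```text
time_s: 22.32
position: [0.4231, -0.1968, 0.1333]
tool_rot: [[0.945, -0.328, -0.001], [-0.328, -0.945, 0.0], [-0.001, -0.0, -1.0]]
ft_force: [-0.5, 0.1, -1.4]
grip_width: 0.0223
gripper_force: 40.0
```

jog_arm(hand=[0.018,0.018,0.018,0.018,0.018], travel=[[0,0,-0.003],[0,0,-0.003],[0,0,-0.003],[0,0,-0.002],[0,0,0]], yaw=[0,0,0,0,0])

```text
time_s: 22.95
position: [0.4232, -0.1969, 0.1225]
tool_rot: [[0.945, -0.328, -0.0], [-0.328, -0.945, 0.0], [-0.0, -0.0, -1.0]]
ft_force: [-0.1, -0.5, -0.8]
grip_width: 0.0221
gripper_force: 40.0
```

jog_arm(hand=[0.018,0.018,0.018,0.018,0.018], travel=[[0,0,-0.003],[0,0,-0.003],[0,0,-0.003],[0,0,-0.003],[0,0,0]], yaw=[0,0,0,0,0])

```text
time_s: 23.58
position: [0.4232, -0.1968, 0.1104]
tool_rot: [[0.945, -0.328, -0.0], [-0.328, -0.945, 0.0], [-0.0, -0.0, -1.0]]
ft_force: [0.1, 0.5, -1.0]
grip_width: 0.0227
gripper_force: 40.0
```

jog_arm(hand=[0.018,0.018,0.018,0.018,0.018], travel=[[0,0,-0.003],[0,0,-0.003],[0,0,-0.003],[0,0,-0.003],[0,0,0]], yaw=[0,0,0,0,0])

```text
time_s: 24.2
position: [0.4232, -0.1968, 0.0984]
tool_rot: [[0.945, -0.328, -0.0], [-0.328, -0.945, 0.0], [-0.0, -0.0, -1.0]]
ft_force: [1.0, -0.2, -1.7]
grip_width: 0.0222
gripper_force: 40.0
```

jog_arm(hand=[0.018,0.018,0.018,0.018,0.018], travel=[[0,0,-0.003],[0,0,-0.002],[0,0,-0.001],[0,0,-0.001],[0,0,0]], yaw=[0,0,0,0,0])

```text
time_s: 24.82
position: [0.4233, -0.1969, 0.0916]
tool_rot: [[0.945, -0.328, -0.0], [-0.328, -0.945, 0.0], [-0.0, -0.0, -1.0]]
ft_force: [0.1, 0.2, -0.5]
grip_width: 0.0224
gripper_force: 40.0
```

jog_arm(hand=[0.018,0.018,0.018,0.018,0.018], travel=[[0,0,-0.001],[0,0,-0.0007],[0,0,0],[0,0,0],[0,0,0]], yaw=[0,0,0,0,0])

```text
time_s: 25.45
position: [0.4234, -0.197, 0.0909]
tool_rot: [[0.945, -0.328, 0.001], [-0.328, -0.945, -0.001], [0.001, 0.0, -1.0]]
ft_force: [-2.2, 1.7, 12.4]
grip_width: 0.0226
gripper_force: 41.4
```

The pin seated at TCP z .091, as predicted. I'll release, rise and turn toward the knob.

jog_arm(hand=[0.03,0.045,0.05,0.06,0.06], travel=[[0,0,0.0005],[0,0,0],[0,0,0.02],[0,0,0.04],[0,0,0.04]], yaw=[0,0,0,0,0])

```text
time_s: 26.08
position: [0.4231, -0.1968, 0.1913]
tool_rot: [[0.945, -0.328, -0.001], [-0.328, -0.945, 0.001], [-0.001, -0.0, -1.0]]
ft_force: [0.6, 0.3, -0.1]
grip_width: 0.06
gripper_force: 0.0
```

jog_arm(hand=[0.06,0.06,0.06,0.06,0.06], travel=[[-0.0024,0.014,0],[-0.0024,0.014,0],[-0.0024,0.014,0],[-0.0024,0.014,0],[-0.0024,0.013,0]], yaw=[0.174,0.174,0.174,0.174,0.174], grip_force=30)

```text
time_s: 26.7
position: [0.4111, -0.1274, 0.1903]
tool_rot: [[0.857, 0.515, -0.0], [0.515, -0.857, 0.0], [-0.0, -0.0, -1.0]]
ft_force: [-0.0, 0.4, 0.7]
grip_width: 0.0598
gripper_force: 0.0
```

jog_arm(hand=[0.06,0.06,0.06,0.06,0.06], travel=[[0,0,0],[0,0,0],[0,0,0],[0,0,0],[0,0,0]], yaw=[0.174,0.174,0.174,0.174,0.174])

```text
time_s: 27.32
position: [0.4112, -0.1279, 0.1903]
tool_rot: [[0.159, 0.987, -0.0], [0.987, -0.159, 0.0], [0.0, -0.0, -1.0]]
ft_force: [-0.0, -0.6, 0.8]
grip_width: 0.0598
gripper_force: 0.0
```

jog_arm(hand=[0.06,0.06,0.06,0.06,0.06], travel=[[0,0,0],[0,0,0],[0,0,0],[0,0,0],[0,0,0]], yaw=[0.174,0.174,0,0,0])

```text
time_s: 27.95
position: [0.4113, -0.1279, 0.1904]
tool_rot: [[-0.18, 0.984, -0.0], [0.984, 0.18, 0.0], [0.0, -0.0, -1.0]]
ft_force: [0.3, 0.8, 0.0]
grip_width: 0.0598
gripper_force: 0.0
```

Run:
```python
from h import *
o=env.observe(); print(o["position"],np.round(o["tool_rot"],3).tolist(),np.round(o["q"],1))
im=snap("scene","s5.png"); q=cv2.cvtColor(im,cv2.COLOR_BGR2HSV)
m=((q[:,:,0]<6)|(q[:,:,0]>174))&(q[:,:,1]>150)&(q[:,:,2]>90)
c=blob(im,m,(250,190,340,262)); x,y,w,h=cv2.boundingRect(c); print(x,y,w,h,"centre",x+w/2,y+h/2,"expected",proj("scene",[.423,-.197,.0835]))
```

```text
[ 0.41125607 -0.12788917  0.19038354] [[-0.18, 0.984, -0.0], [0.984, 0.18, 0.0], [0.0, -0.0, -1.0]] [-33.1  13.3  97.7   0.   69.  -43.5]
277 209 13 18 centre 283.5 218.0 expected (np.float64(282.5987337230247), np.float64(217.57758211747165))
```

The pin head is where a seated head should appear in the image. Now I'll grip the knob.

jog_arm(hand=[0.06,0.06,0.06,0.06,0.06], travel=[[0,0,-0.035],[0,0,-0.035],[0,0,-0.02],[0,0,-0.004],[0,0,0]], yaw=[0,0,0,0,0])

```text
time_s: 28.62
position: [0.4115, -0.128, 0.0968]
tool_rot: [[-0.182, 0.983, 0.0], [0.983, 0.182, -0.0], [-0.0, 0.0, -1.0]]
ft_force: [0.3, 0.1, -0.3]
grip_width: 0.0599
gripper_force: 0.0
```

jog_arm(hand=[0.035,0.02,0.02,0.02,0.02], travel=[[0,0,0],[0,0,0],[0,0,0],[0,0,0],[0,0,0]], yaw=[0,0,0,0,0])

```text
time_s: 29.25
position: [0.4115, -0.128, 0.0971]
tool_rot: [[-0.182, 0.983, 0.001], [0.983, 0.182, -0.001], [-0.001, 0.001, -1.0]]
ft_force: [-1.4, 0.2, 5.2]
grip_width: 0.0249
gripper_force: 29.1
```

Run:
```python
from h import *
o=env.observe(); k=np.array(o["position"][:2]); p=np.array([.4315,-.2406]); r=k-p; print(k,o["ft_force"],np.linalg.norm(r),np.degrees(np.arctan2(r[1],r[0])))
L=np.zeros(2)
for i in range(1,13):
    a=-.04*i; c,s=np.cos(a),np.sin(a); d=np.array([c*r[0]-s*r[1],s*r[0]+c*r[1]])-r; print(a,np.round(d-L,4)); L=d
```

```text
[ 0.41148817 -0.12801825] [-1.37285492  0.22086422  5.24476603] 0.11434650807676264 100.07926656413187
-0.04 [0.0045 0.0007]
-0.08 [0.0045 0.0005]
-0.12 [0.0046 0.0003]
-0.16 [0.0046 0.0002]
-0.2 [ 0.0046 -0.    ]
-0.24 [ 0.0046 -0.0002]
-0.28 [ 0.0046 -0.0004]
-0.32 [ 0.0045 -0.0006]
-0.36 [ 0.0045 -0.0007]
-0.4 [ 0.0045 -0.0009]
-0.44 [ 0.0044 -0.0011]
-0.48 [ 0.0044 -0.0013]
```

jog_arm(hand=[0.02,0.02,0.02,0.02,0.02], travel=[[0.0045,0.0007,0],[0.0045,0.0005,0],[0.0046,0.0003,0],[0.0046,0.0002,0],[0.0046,0,0]], yaw=[-0.04,-0.04,-0.04,-0.04,-0.04])

```text
time_s: 29.88
position: [0.4342, -0.1263, 0.0971]
tool_rot: [[0.018, 1.0, 0.0], [1.0, -0.018, -0.001], [-0.001, 0.0, -1.0]]
ft_force: [-1.9, 0.3, 5.4]
grip_width: 0.0249
gripper_force: 29.2
```

jog_arm(hand=[0.02,0.02,0.02,0.02,0.02], travel=[[0.0046,-0.0002,0],[0.0046,-0.0004,0],[0.0045,-0.0006,0],[0.0045,-0.0007,0],[0,0,0]], yaw=[-0.04,-0.04,-0.04,-0.04,0])

```text
time_s: 30.5
position: [0.4527, -0.1283, 0.0972]
tool_rot: [[0.177, 0.984, 0.001], [0.984, -0.177, -0.001], [-0.001, 0.001, -1.0]]
ft_force: [-0.6, 1.3, 3.6]
grip_width: 0.0245
gripper_force: 29.2
```

jog_arm(hand=[0.02,0.02,0.02,0.02,0.02], travel=[[0.0022,-0.0004,0],[0.0022,-0.0004,0],[0,0,0],[0,0,0],[0,0,0]], yaw=[-0.02,-0.02,0,0,0])

```text
time_s: 31.12
position: [0.4569, -0.1291, 0.0971]
tool_rot: [[0.215, 0.977, 0.001], [0.977, -0.215, -0.001], [-0.001, 0.001, -1.0]]
ft_force: [-1.8, 0.2, 4.9]
grip_width: 0.025
gripper_force: 29.3
```

jog_arm(hand=[0.02,0.02,0.02,0.02,0.02], travel=[[0.0011,-0.0003,0],[0.0011,-0.0003,0],[0.0011,-0.0003,0],[0,0,0],[0,0,0]], yaw=[-0.01,-0.01,-0.01,0,0])

```text
time_s: 31.75
position: [0.46, -0.1298, 0.0971]
tool_rot: [[0.244, 0.97, 0.001], [0.97, -0.244, -0.001], [-0.0, 0.001, -1.0]]
ft_force: [-1.5, 0.6, 6.5]
grip_width: 0.0244
gripper_force: 29.4
```

jog_arm(hand=[0.02,0.02,0.02,0.02,0.02], travel=[[0.0011,-0.0003,0],[0.0011,-0.0003,0],[0,0,0],[0,0,0],[0,0,0]], yaw=[-0.01,-0.01,0,0,0])

```text
time_s: 32.38
position: [0.4622, -0.1304, 0.0971]
tool_rot: [[0.264, 0.965, 0.001], [0.965, -0.264, -0.001], [-0.0, 0.001, -1.0]]
ft_force: [-1.6, 0.6, 6.0]
grip_width: 0.0246
gripper_force: 29.4
```

jog_arm(hand=[0.02,0.02,0.02,0.02,0.02], travel=[[0.0011,-0.0003,0],[0.0011,-0.0003,0],[0,0,0],[0,0,0],[0,0,0]], yaw=[-0.01,-0.01,0,0,0])

```text
time_s: 33.0
position: [0.464, -0.1309, 0.0971]
tool_rot: [[0.283, 0.959, -0.0], [0.959, -0.283, -0.0], [-0.0, -0.0, -1.0]]
ft_force: [-4.8, 0.0, 7.5]
grip_width: 0.0245
gripper_force: 29.5
```

jog_arm(hand=[0.02,0.02,0.02,0.02,0.02], travel=[[0.0011,-0.0003,0],[0,0,0],[0,0,0],[0,0,0],[0,0,0]], yaw=[-0.01,0,0,0,0])

```text
time_s: 33.62
position: [0.4646, -0.1311, 0.0971]
tool_rot: [[0.292, 0.956, -0.002], [0.956, -0.292, -0.0], [-0.001, -0.001, -1.0]]
ft_force: [-6.1, 0.7, 9.0]
grip_width: 0.0248
gripper_force: 29.7
```

jog_arm(hand=[0.02,0.02,0.02,0.02,0.02], travel=[[0.0011,-0.0003,0],[0.0011,-0.0003,0],[0,0,0],[0,0,0],[0,0,0]], yaw=[0,0,0,0,0])

```text
time_s: 34.25
position: [0.4655, -0.1313, 0.0971]
tool_rot: [[0.292, 0.956, -0.005], [0.956, -0.292, 0.001], [-0.001, -0.005, -1.0]]
ft_force: [-14.0, 0.4, 14.6]
grip_width: 0.0246
gripper_force: 30.3
```

jog_arm(hand=[0.02,0.02,0.02,0.02,0.02], travel=[[0.001,-0.0003,0],[0.001,-0.0003,0],[0,0,0],[0,0,0],[0,0,0]], yaw=[0,0,0,0,0])

```text
time_s: 34.88
position: [0.4662, -0.1315, 0.097]
tool_rot: [[0.292, 0.956, -0.008], [0.956, -0.292, 0.002], [-0.001, -0.008, -1.0]]
ft_force: [-19.9, 1.5, 18.7]
grip_width: 0.0247
gripper_force: 31.0
```

It's tight at about 20 N. I'll relax the push, release and retreat.

jog_arm(hand=[0.02,0.02,0.04,0.06,0.06], travel=[[-0.0025,0.0007,0],[0,0,0],[0,0,0],[0,0,0],[0,0,0.01]], yaw=[0,0,0,0,0])

```text
time_s: 35.5
position: [0.4671, -0.1317, 0.1064]
tool_rot: [[0.293, 0.956, -0.001], [0.956, -0.293, 0.001], [0.0, -0.001, -1.0]]
ft_force: [0.1, 0.1, 0.8]
grip_width: 0.06
gripper_force: 0.0
```

jog_arm(hand=[0.06,0.06,0.06,0.06,0.06], travel=[[0,0,0.04],[0,0,0.05],[0,0,0.05],[-0.05,-0.05,0],[-0.05,-0.06,0]], yaw=[0,0,0,0,0])

```text
time_s: 36.12
position: [0.3821, -0.2244, 0.2476]
tool_rot: [[0.29, 0.957, 0.002], [0.957, -0.29, -0.002], [-0.001, 0.002, -1.0]]
ft_force: [0.5, -1.2, -0.1]
grip_width: 0.0596
gripper_force: 0.0
```

jog_arm(hand=[0.06,0.06,0.06,0.06,0.06], travel=[[-0.04,-0.06,0],[-0.04,-0.06,0],[-0.04,-0.06,0],[-0.01,-0.06,0],[0,0,0]], yaw=[-0.1,-0.1,-0.1,-0.1,0])

```text
time_s: 36.75
position: [0.2676, -0.4432, 0.2463]
tool_rot: [[0.646, 0.764, 0.0], [0.764, -0.646, -0.001], [-0.0, 0.0, -1.0]]
ft_force: [0.4, 0.2, -0.6]
grip_width: 0.0596
gripper_force: 0.0
```

Run:
```python
from h import *
a=snap("top","t6.png")[130:250,255:395]
cv2.imwrite("pics/c6.png",cv2.resize(a,None,fx=5,fy=5,interpolation=cv2.INTER_CUBIC))
```

```text
(no output)
```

View pics/c6.png

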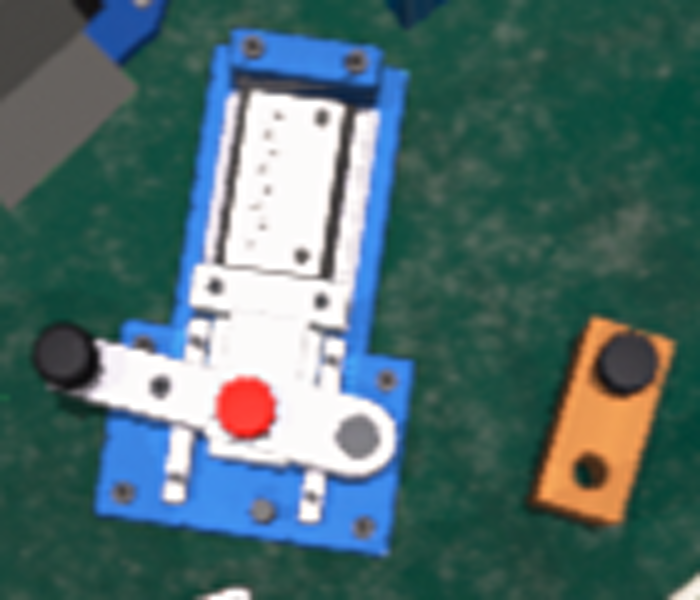

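The jig is clamped between the two jaws. The red pin is through the fork at crop (245,408), the black pin is still in its block, and the arm is clear. I'll hand in the job.

```bash
python3 -c "
from rig import env
print(env.close_job())"
```

```text
the job is handed in; nothing more can be done
None
```

I handed the job in at about 37 s with the jig clamped against the fixed jaw, the red pin seated through fork and lug, and the black pin still in its block; the hand-in returned no verdict.

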